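# Sweep the finished blanks off the die into the parts bin

### The job

Sweep the four finished steel ring blanks along the face of the press die and off its end with your fingertips, into the red bin that already has ring blanks in it, not the one with the strip offcuts. Slide them only: do not pick any of them up, and leave the plug gauge and the punch standing where they are on the die and everything else on the bench undisturbed.

Things in the scene. Friction and masses are not known exactly. Their poses are not given: they have to be found in the camera images.
- die: lower half of a press die, fixed, level. Origin at bench level under the face's centre; x points across to its back, y along it from end to end. Flat face at z = 56 mm, 240 mm long in y (both ends open). Two stock guides 10 mm higher run its full length: inner sides at x = -75 and +75 mm, outer -93 and +93. Blanks lie between them. Bushings behind, at x = 126 mm, top z = 68 mm.
- die_face (a point): centre of the die's flat face (its surface), midway between the guides and between the ends. Axes as the die's. The circles drawn on the face are flush.
- parts_bin: open red bin with five ring blanks on its floor, for the swept blanks. Fixed on the bench against one end of the die (either end: it varies), axes parallel to the die's. 190 mm in x, 120 in y, 50 high, walls and floor 4 mm; rim 6 mm below the die face, 1 mm from the die's end. Origin: centre of its underside, on the die's y axis, 181 mm from the die's origin.
- scrap_bin: an equal red bin with comb-shaped steel strip offcuts in it, fixed at the other end of the die in the same way; no blanks belong in it. Origin: centre of its underside.
- blank1: one of four equal loose flat steel rings (stamped blanks) lying on the die face: 38 mm across, 14 mm hole, 6 mm thick, about 46 g. Origin: centre of its underside.
- blank2: one of four equal loose flat steel rings (stamped blanks) lying on the die face: 38 mm across, 14 mm hole, 6 mm thick, about 46 g. Origin: centre of its underside.
- blank3: one of four equal loose flat steel rings (stamped blanks) lying on the die face: 38 mm across, 14 mm hole, 6 mm thick, about 46 g. Origin: centre of its underside.
- blank4: one of four equal loose flat steel rings (stamped blanks) lying on the die face: 38 mm across, 14 mm hole, 6 mm thick, about 46 g. Origin: centre of its underside.
- gauge: plug gauge, a loose turned steel pin with a groove below its wider top, standing upright on the die face near the middle line (x about 0) between the two rows of blanks: 24 mm across at most, 40 mm high, 0.11 kg. Origin: centre of its underside. Leave it alone.
- punch: headed punch, a loose steel pin standing on its head on the die face near the middle line: head 24 mm across and 7 mm high, shank 16 mm, 40 mm high, 0.08 kg. Origin: centre of its underside. Leave it alone.
- mallet: brass hammer with wooden handle, 270 mm long, lying on the bench to the right; bystander.
- spanner: steel spanner, 190 mm long, lying on the bench to the left; bystander.
- driver: screwdriver with black handle, 200 mm long, lying on the bench to the left; bystander.
- round_die: round stepped steel die, 80 mm across, 32 mm high, on the bench to the left; origin: centre of its underside; bystander.
- oil: white plastic bottle with black cap, 56 mm across, 150 mm high, standing on the bench to the right; origin: centre of its underside; bystander.

How it is judged:
At the end, for the whole second after the job is handed in: All four blanks lie at rest inside the parts bin (within its walls, below its rim); plug gauge and punch stand upright within 10 mm of where they stood; the other loose things are within 20 mm of where they were (x of blank1 in the frame of parts_bin between -0.095 and 0.095 m and y of blank1 in the frame of parts_bin between -0.06 and 0.06 m and height (world z) of each of blank1, blank2, blank3, blank4 below 0.045 m and linear speed of each of blank1, blank2, blank3, blank4 below 0.03 m/s and x of blank2 in the frame of parts_bin between -0.095 and 0.095 m and y of blank2 in the frame of parts_bin between -0.06 and 0.06 m and x of blank3 in the frame of parts_bin between -0.095 and 0.095 m and y of blank3 in the frame of parts_bin between -0.06 and 0.06 m and x of blank4 in the frame of parts_bin between -0.095 and 0.095 m and y of blank4 in the frame of parts_bin between -0.06 and 0.06 m and distance of each of gauge, punch from where it was at the start of the episode below 0.01 m and angle between each of gauge, punch's own z axis and vertical below 0.15 rad and distance of each of mallet, spanner, driver, round_die, oil from where it was at the start of the episode below 0.02 m); the robot touches nothing.
It fails at once if a blank is lifted more than 14 mm off the die face (height (world z) of any of blank1, blank2, blank3, blank4 above 0.07 m).
It fails at once if the plug gauge or the punch is pushed more than 10 mm from its place or knocked over (distance of any of gauge, punch from where it was at the start of the episode above 0.01 m or angle between any of gauge, punch's own z axis and vertical above 0.5 rad).
It fails at once if another loose thing on the bench is moved more than 20 mm (distance of any of mallet, spanner, driver, round_die, oil from where it was at the start of the episode above 0.02 m).
It also fails if it takes over 58 s, if anything falls off the work surface, if the arm or the gripper's body presses on something with over 40 N, if the wrist force passes 120 N, or if a joint passes its speed limit or range.

### The arm

A 6-joint arm with a two-finger parallel gripper is mounted at the origin on the work surface. World frame = base frame: x ahead of the robot, y to its left, z up, the work surface at z = 0. Lengths are in m, angles in rad, forces in N, time in s.
With the tool pointing down it reaches from about 0.35 to 0.975 m from the base axis. Payload 4.9 kg.
Tool frame: the origin (TCP) lies at the centre of the arm's flange, where the gripper is bolted on; the fingertips stand 173 mm ahead of it and the grasp point (between the pads) lies 155 mm ahead of it (ctrl.finger_overhang is the distance from the TCP to the fingertips, in m); z points along the fingers, y is the direction in which the jaws open and shut (so a half turn about z gives the same grasp; the last joint's range is limited). The gripper opens to 85 mm and grips with 20 to 120 N. Pads are 22 mm wide; open, the fingers measure 114 mm over their backs; the gripper's body (76 mm by 85 mm) begins 54 mm behind the grasp point. The pads swing forward as they close: fully open they stand 13 mm farther back than shut.
Start: joints at [-1.459, 0.053, 1.613, -0, 1.476, -0.119], TCP at [0.143, -0.608, 0.405] pointing down, gripper open.
Joint ranges: [-3.01, 3.01], [-1.01, 2.22], [0.06, 2.58], [-1.02, 4.17], [0.09, 2.62], [-3.14, 3.14]. Speed limits (rad/s): [2.57, 2.57, 3.14, 3.14, 3.14, 3.14].

### API

Orientations are given as a rotation vector (axis times angle).
In Python, from station import ctrl, eyes, spotter gives the robot as it stands.
- The arm moves only by the shell command python3 -m crank 'ROWS' [FORCE]. ROWS is JSON, a list of rows, each a list of 7 numbers: the turn, a rotation vector about the tool's x, y, z in rad, then the shift along the tool's x, y, z in mm, then the closure, from -1 (fully open) to 1 (shut). A call has 1 to 8 rows; each row shifts and turns the pose as measured when the row begins, along the tool's axes as they then stand; what a row does not reach is not made up. A row lasts 1/12 s, in which the tool goes at most 41.7 mm and 7.16 degrees, less where a joint would pass 70% of its speed; a pose out of reach is approached as far as the arm can. A call is refused whole if a number of a shift passes 41.7 or a number of a turn 0.125, either way. A call with a gripper value outside its range is refused whole. The fingers move at their own pace and stop on an object; FORCE is the grip in N (left out, the last holds). Time passes only in rows, so rows that do not move let the fingers close. It gives the time, the measured TCP pose, the force and the opening at its end, in the units of the state.
- ctrl.get_obs(): the state, without advancing time (a new reading comes with each control period).
- eyes.get_image(name): name is "scene" or "top" or "wrist"; returns a dict with "image" (400x640x3 uint8, red, green, blue), "vertical_fov" (degrees; the focal length in pixels is half the picture's height over the tangent of half this angle, whatever the lens; pixels are square), "cx", "cy" (the principal point, pixels), "rvec" (rotation vector, rad) and "tvec" (3), from world to camera coordinates, as OpenCV has them; the wrist camera has in their place "mount" (4x4, takes a point from camera to tool coordinates, whose origin is the TCP and whose axes are the flange's). Camera axes: x right, y down, z forward; pixel columns grow to the right and rows downward; lengths in m; the calibration is good to about 2 mm. The wrist camera is an equidistant fisheye: a pixel r from the principal point sees the ray r / f radians off the axis. A picture is of the moment at which its call begins: read the wrist's pose just before it. There is no depth.
- ctrl.finish_job(): hands the job in, once; it reports no verdict.
Trained networks look in a picture, given as the dict that the camera call returned (one of the last four; its "shot" number tells which), for a name from the list of things; names that differ only in an ending like _2 or _b are one class to them, and where a whole thing is asked for, a point or a joint stands for the part that bears it (a point fixed in the world has none). Each returns a list of dicts, best first, with "confidence" (0 to 1); they miss things now and then, are a little off and sometimes report something else, mostly with a low value. They report only what shows in the picture. A call takes as long as a camera call.
- spotter.look_for(query, picture): "centre" ([x, y, z] in m, in world coordinates, good to about 4 mm: the middle of the surface that is visible of it).
- spotter.outline_of(query, picture): "region" (400x640 bool, what is visible of it).
- spotter.mark_of(query, picture): "centre" ([x, y, z] in m, in world coordinates, good to about 4 mm: a listed point, or the origin of a listed thing).
The state is a dict: "t": time; "q": joint angles; "dq": joint speeds; "effort": joint torques, N m; "tool_pos": TCP position; "tool_rot": TCP orientation; "contact_force": force on the tool from outside, world axes, zero at the start; "wrist_torque": the same for the moment, N m; "opening": finger opening in m.
Only numpy, scipy, OpenCV 4.12 (cv2) and the standard library are available. Lean on these libraries where they do the work, as an engineer would, in place of code of your own. Each camera call takes 0.05 s, during which the arm holds its last target.

## Working session

There is one attempt and no reset: what is moved stays moved. The work goes in short steps, Python scripts to look and compute and a shell command to move; the robot and the scene stay as the last step left them, time stands still between calls to the robot, and variables do not carry over. Pictures are saved under pics/ and viewed, and the job is handed in when it is done.

```bash
ls; mkdir -p pics; python3 - <<'E'
from station import ctrl, eyes, spotter
import cv2
print(ctrl.get_obs(), ctrl.finger_overhang)
for n in ("top","scene","wrist"):
    d=eyes.get_image(n); cv2.imwrite(f"pics/{n}0.png",d["image"][:,:,::-1]); print({k:v for k,v in d.items() if k!="image"})
    if n!="wrist":
        for q in ["die_face","parts_bin","scrap_bin","blank1","gauge","punch","round_die","oil"]:
            print(q,[(r["centre"],round(r["confidence"],2)) for r in spotter.mark_of(q,d)][:6])
print(ctrl.get_obs()["t"])
E
```

```text
pics
{'t': 0.0, 'q': array([-1.45897434e+00,  5.33678050e-02,  1.61430495e+00, -4.63618080e-05,
        1.47596229e+00, -1.19002238e-01]), 'dq': array([-0.00107801, -0.00091348, -0.0001601 ,  0.0002956 ,  0.00078798,
        0.00127747]), 'effort': array([-8.03621037e-05, -3.93681693e+01, -3.70180535e+01, -2.25263835e-05,
        7.02950754e-03,  1.62859422e-06]), 'tool_pos': array([ 0.14295179, -0.60815866,  0.40344931]), 'tool_rot': array([-3.11866318e+00, -3.61545175e-01,  6.09328778e-05]), 'contact_force': array([0.1567685 , 0.06507519, 0.50425962]), 'wrist_torque': array([ 0.05639582, -0.05004512, -0.02696054]), 'opening': 0.08531799801149431} 0.1734
{'vertical_fov': 55.81017773254513, 'cx': 324.739350643217, 'cy': 198.22941570110098, 'rvec': array([ 2.17003113, -2.15460095,  0.14231679]), 'tvec': array([0.00271128, 0.53704751, 1.15561733]), 'shot': 1}
die_face [([0.5555, -0.0056, 0.0567], 0.83), ([0.5421, -0.1907, -0.0011], 0.26)]
parts_bin [([0.5443, -0.1891, 0.0009], 0.97), ([0.5554, 0.032, 0.0541], 0.37)]
scrap_bin [([0.5698, 0.1749, -0.0031], 0.94)]
blank1 [([0.5926, -0.060
[... 736 characters left out ...]
, 0.52), ([0.5094, -0.0583, 0.0558], 0.46)]
gauge [([0.5503, 0.0354, 0.0517], 0.61)]
punch [([0.5396, -0.1861, 0.0008], 0.46), ([0.5481, -0.0628, 0.0504], 0.42)]
round_die [([0.6499, 0.4242, 0.0001], 0.78)]
oil [([0.6433, -0.4216, 0.0002], 0.6)]
{'vertical_fov': 65.70646984690485, 'cx': 321.26294093534466, 'cy': 201.12125390467924, 'mount': array([[-1.12827648e-03, -9.55545242e-01, -2.94842360e-01,
         7.56985436e-02],
       [ 9.99999304e-01, -9.76013837e-04, -6.63576011e-04,
        -1.01055530e-04],
       [ 3.46306677e-04, -2.94842903e-01,  9.55545678e-01,
         3.10597486e-02],
       [ 0.00000000e+00,  0.00000000e+00,  0.00000000e+00,
         1.00000000e+00]]), 'shot': 3}
0.95
```

View pics/top0.png

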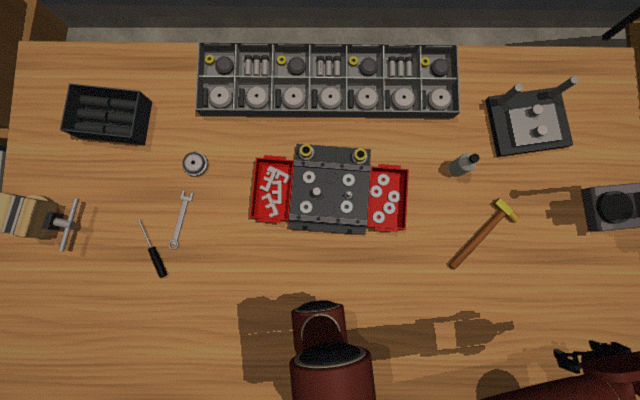

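View pics/scene0.png

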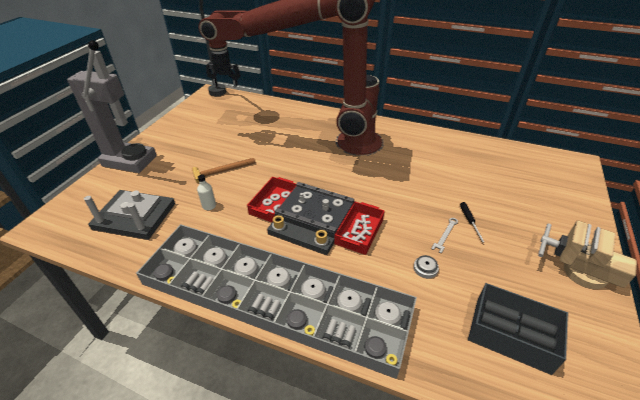

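```bash
cat > h.py <<'E'
import numpy as np, cv2
from station import ctrl, eyes, spotter
def bp(d,uv,z):
    f=200/np.tan(np.radians(d["vertical_fov"])/2); R=cv2.Rodrigues(d["rvec"])[0]
    r=R.T@np.array([(uv[0]-d["cx"])/f,(uv[1]-d["cy"])/f,1]); c=-R.T@d["tvec"]
    return c+r*(z-c[2])/r[2]
def state():
    o=ctrl.get_obs(); R=cv2.Rodrigues(o["tool_rot"])[0]; return o,R
def delta(p,yaw_y=None):
    """tool-axis shift (mm) to world TCP p; yaw_y: wanted world heading of tool y"""
    o,R=state(); s=R.T@(np.array(p)-o["tool_pos"])*1000
    print("t %.2f pos"%o["t"],o["tool_pos"].round(4),"F",o["contact_force"].round(1),"open %.4f"%o["opening"],"tilt z",R[:,2].round(3))
    print("shift",s.round(1))
    if yaw_y is not None:
        y=np.arctan2(R[1,1],R[0,1]); print("heading y",y.round(4),"turn tool z",-(yaw_y-y))
E
python3 - <<'E'
from h import *
for n in ("top","scene"):
    d=eyes.get_image(n)
    for q,z in [("blank1",.062),("gauge",.096),("punch",.096),("parts_bin",.0),("scrap_bin",0),("die",.056)]:
        for r in spotter.outline_of(q,d)[:6]:
            m=r["region"]; v,u=np.nonzero(m); uv=((u.min()+u.max())/2,(v.min()+v.max())/2)
            print(n,q,round(r["confidence"],2),m.sum(),(u.min(),u.max(),v.min(),v.max()),"bp",bp(d,uv,z).round(4),"mean",bp(d,(u.mean(),v.mean()),z).round(4))
    for q in ["die_face","parts_bin","scrap_bin"]: print(q,[(r["centre"],round(r["confidence"],2)) for r in spotter.mark_of(q,d)][:2])
delta([0.556,0.1,0.4],-0.08)
E
```

```text
top blank1 0.65 130 (np.int64(302), np.int64(314), np.int64(171), np.int64(183)) bp [0.5991 0.0589 0.062 ] mean [0.5992 0.0589 0.062 ]
top blank1 0.62 111 (np.int64(340), np.int64(351), np.int64(201), np.int64(212)) bp [ 0.5084 -0.057   0.062 ] mean [ 0.5076 -0.0566  0.062 ]
top blank1 0.58 104 (np.int64(342), np.int64(353), np.int64(174), np.int64(185)) bp [ 0.5923 -0.0632  0.062 ] mean [ 0.5919 -0.0636  0.062 ]
top blank1 0.48 6165 (np.int64(289), np.int64(370), np.int64(144), np.int64(235)) bp [ 0.5606 -0.0077  0.062 ] mean [ 0.5627 -0.0096  0.062 ]
top gauge 0.45 45 (np.int64(313), np.int64(319), np.int64(189), np.int64(196)) bp [0.5463 0.0333 0.096 ] mean [0.5471 0.0335 0.096 ]
top punch 0.24 862 (np.int64(449), np.int64(518), np.int64(199), np.int64(269)) bp [ 0.4263 -0.4629  0.096 ] mean [ 0.4347 -0.4664  0.096 ]
top parts_bin 0.64 2571 (np.int64(366), np.int64(408), np.int64(164), np.int64(232)) bp [ 0.5434 -0.1955  0.    ] mean [ 0.5419 -0.1962  0.    ]
top parts_bin 0.48 6069 (np.int64(288), np.int64(370), np.int64(144), np.int64(234)) bp [ 0.5714 -0.0074  0.    ] mean [ 0.
[... 1250 characters left out ...]
, np.int64(177), np.int64(221)) bp [ 0.5211 -0.2066  0.    ] mean [ 0.516 -0.215  0.   ]
scene scrap_bin 0.7 1738 (np.int64(335), np.int64(384), np.int64(202), np.int64(254)) bp [0.5495 0.1693 0.    ] mean [0.5458 0.1691 0.    ]
scene die 0.76 3429 (np.int64(268), np.int64(354), np.int64(182), np.int64(254)) bp [0.6171 0.0036 0.056 ] mean [0.6197 0.0007 0.056 ]
die_face [([0.5126, -0.055, 0.0526], 0.72), ([0.5545, -0.0103, 0.0572], 0.71)]
parts_bin [([0.5392, -0.1905, -0.0005], 0.89)]
scrap_bin [([0.5681, 0.1726, 0.0045], 0.73)]
t 1.95 pos [ 0.143  -0.6084  0.4047] F [-0.2  0.2 -0.1] open 0.0852 tilt z [ 0. -0. -1.]
shift [ 564.1 -595.2    4.7]
heading y -1.34 turn tool z -1.2599973849708563
```

```bash
python3 -m crank '[[0,0,-0.12,28,-30,0,0.6],[0,0,-0.12,31,-26,0,0.6],[0,0,-0.12,34,-22,0,0.6],[0,0,-0.12,37,-18,0,0.6],[0,0,-0.12,38,-13,0,0.6],[0,0,-0.12,40,-8,0,0.6],[0,0,-0.12,41,-3,0,0.6],[0,0,-0.12,41,2,0,0.6]]' 20; python3 -c "
from h import *
delta([0.556,0.02,0.4],-0.08)"
```

```text
t: 2.62
tool_pos: [0.3043, -0.3226, 0.4024]
tool_rot: [2.574, 1.801, -0.0]
contact_force: [0.9, -0.5, -0.1]
opening: 0.017
t 2.62 pos [ 0.3043 -0.3226  0.4024] F [ 0.9 -0.5 -0.1] open 0.0170 tilt z [ 0. -0. -1.]
shift [408.2 119.    2.3]
heading y -0.35 turn tool z -0.26998701334751796
```

```bash
python3 -m crank '[[0,0,-0.09,39,12,0,0.6],[0,0,-0.09,38,15,0,0.6],[0,0,-0.09,37,18,0,0.6],[0,0,0,35,21,0,0.6],[0,0,0,35,21,0,0.6],[0,0,0,35,21,0,0.6],[0,0,0,35,21,0,0.6],[0,0,0,35,21,0,0.6]]'; python3 -c "
from h import *
delta([0.556,0.02,0.4],-0.08)"
```

```text
t: 3.28
tool_pos: [0.4918, -0.0465, 0.4054]
tool_rot: [2.282, 2.143, 0.004]
contact_force: [-0.0, -1.6, 0.1]
opening: 0.0166
t 3.28 pos [ 0.4918 -0.0465  0.4054] F [-0.  -1.6  0.1] open 0.0166 tilt z [ 0.009 -0.007 -1.   ]
shift [70.5 59.9  5.6]
heading y -0.0627 turn tool z 0.017294806411099067
```

```bash
python3 - <<'E'
from h import *
d=eyes.get_image("wrist"); cv2.imwrite("pics/w1.png",d["image"][:,:,::-1])
E
```

```text
(no output)
```

View pics/w1.png

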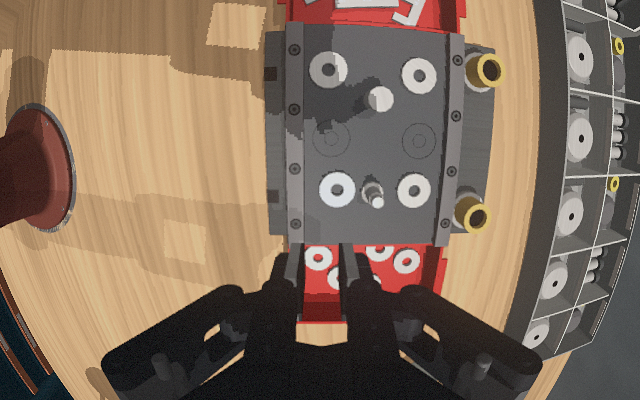

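```bash
cat >> h.py <<'E'
def wray(d,uv):
    f=200/np.tan(np.radians(d["vertical_fov"])/2); a=np.array([uv[0]-d["cx"],uv[1]-d["cy"]]); r=np.hypot(*a); th=r/f
    v=np.array([*(a/max(r,1e-9)*np.sin(th)),np.cos(th)]); return d["mount"][:3,:3]@v, d["mount"][:3,3]
def wbp(d,uv,z,o,R):
    v,c=wray(d,uv); v=R@v; c=R@c+o["tool_pos"]; return c+v*(z-c[2])/v[2]
E
python3 - <<'E'
from h import *
o,R=state(); d=eyes.get_image("wrist"); im=d["image"]
cv2.imwrite("pics/w1g.png",cv2.resize(im[220:400,90:560,::-1],None,fx=1.7,fy=1.7,interpolation=cv2.INTER_CUBIC))
for uv in [(287,248),(275,258),(262,288),(240,288),(200,308),(150,335),(105,365),(304,245),(342,245),(356,245),(372,258),(405,290)]:
    v,c=wray(d,uv); print(uv,[(c+v*(x-c[0])/v[0]*1).round(3) for x in (0.011,-0.0)])
for q in ["blank1","gauge","punch"]:
  for r in spotter.outline_of(q,d)[:9]:
    m=r["region"]; v,u=np.nonzero(m); print(q,round(r["confidence"],2),m.sum(),(u.min(),u.max(),v.min(),v.max()),wbp(d,(u.mean(),v.mean()),.062 if q=="blank1" else .096,o,R).round(4))
for q in ["die_face","parts_bin","scrap_bin","blank1","gauge","punch"]: print(q,[(r["centre"],round(r["confidence"],2)) for r in spotter.mark_of(q,d)][:5])
E
```

```text
(287, 248) [array([ 0.011, -0.016,  0.164]), array([ 0.   , -0.019,  0.187])]
(275, 258) [array([ 0.011, -0.02 ,  0.154]), array([ 0.   , -0.024,  0.175])]
(262, 288) [array([ 0.011, -0.022,  0.129]), array([ 0.   , -0.026,  0.146])]
(240, 288) [array([ 0.011, -0.031,  0.128]), array([ 0.   , -0.036,  0.145])]
(200, 308) [array([ 0.011, -0.042,  0.114]), array([ 0.   , -0.049,  0.128])]
(150, 335) [array([ 0.011, -0.054,  0.096]), array([ 0.   , -0.063,  0.108])]
(105, 365) [array([ 0.011, -0.062,  0.08 ]), array([ 0.   , -0.073,  0.088])]
(304, 245) [array([ 0.011, -0.008,  0.168]), array([-0.   , -0.01 ,  0.191])]
(342, 245) [array([0.011, 0.01 , 0.168]), array([0.   , 0.012, 0.191])]
(356, 245) [array([0.011, 0.017, 0.168]), array([0.   , 0.02 , 0.191])]
(372, 258) [array([0.011, 0.023, 0.154]), array([0.   , 0.027, 0.175])]
(405, 290) [array([0.011, 0.032, 0.127]), array([0.   , 0.037, 0.143])]
blank1 0.82 953 (np.int64(308), np.int64(344), np.int64(59), np.int64(94)) [0.5095 0.0649 0.062 ]
blank1 0.7 898 (np.int64(398), np.int64(433), np.int64(65), np.int64(99)) [0.601  0.0578 0.062 ]
blank1 0.66 828 (np.int64(318), np.int64(351), np.int64(178), np.int64(212)) [ 0.511  -0.0573  0.062 ]
blank1 0.66 775 (np.int64(394), np.int64(426), np.int64(179), np.int64(213)) [ 0.5935 -0.0631  0.062 ]
gauge 0.9 568 (np.int64(361), np.int64(390), np.int64(94), np.int64(118)) [0.5514 0.0331 0.096 ]
punch 0.72 467 (np.int64(358), np.int64(379), np.int64(187), np.int64(214)) [ 0.5428 -0.0541  0.096 ]
punch 0.31 898 (np.int64(399), np.int64(432), np.int64(64), np.int64(99)) [0.5896 0.0555 0.096 ]
die_face [([0.5558, -0.0066, 0.0534], 0.64)]
parts_bin [([0.5432, -0.1875, -0.001], 0.91)]
scrap_bin []
blank1 [([0.6027, 0.059, 0.055], 0.7), ([0.5917, -0.0666, 0.0591], 0.65), ([0.5137, 0.0685, 0.0573], 0.63), ([0.5122, -0.0607, 0.0598], 0.61)]
gauge [([0.5529, 0.0354, 0.0565], 0.79)]
punch [([0.5458, -0.0642, 0.0544], 0.61)]
```

View pics/w1g.png

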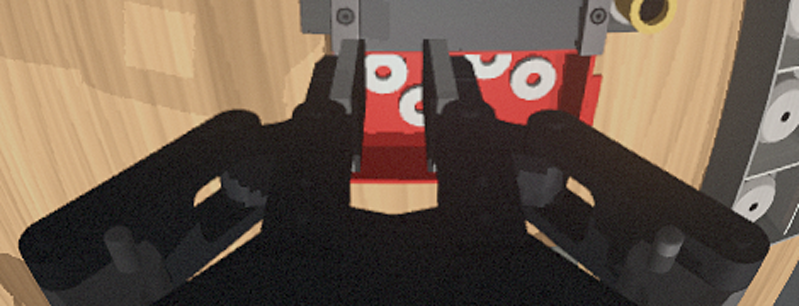

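```bash
python3 - <<'E'
from h import *
o,R=state(); d=eyes.get_image("wrist"); im=d["image"]
cv2.imwrite("pics/w2.png",cv2.resize(im[10:260,250:500,::-1],None,fx=2.4,fy=2.4,interpolation=cv2.INTER_CUBIC))
np.savez("w2.npz",o=o["tool_pos"],R=R,**d)
E
```

```text
(no output)
```

View pics/w2.png

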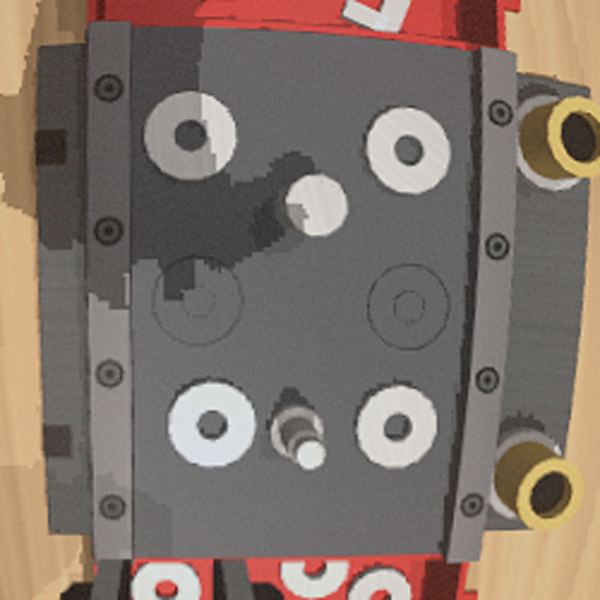

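```bash
cat > meas.py <<'E'
from h import *
w=dict(np.load("w2.npz")); o={"tool_pos":w["o"]}; R=w["R"]
P=lambda c,z: wbp(w,(c[0]/2.4+250,c[1]/2.4+10),z,o,R)[:2]
L=np.array([P(c,.066) for c in [(108,88),(108,230),(109,373),(112,506)]]); Rr=np.array([P(c,.066) for c in [(500,112),(497,246),(487,379),(472,505)]])
print(L.round(4),Rr.round(4),np.linalg.norm(L-Rr,axis=1))
M=(L+Rr)/2; print("mid",M.round(4))
dirs=[np.arctan2(*(a[0]-a[-1])) for a in (L,Rr)]; print("dir",dirs, [np.arctan2((l-r)[1],-(l-r)[0]) for l,r in zip(L,Rr)])
yaw=-np.mean(dirs); c0=M.mean(0); print(yaw,c0)
ex=np.array([np.cos(yaw),np.sin(yaw)]); ey=np.array([-ex[1],ex[0]])
for n,c,z in [("A",(190,134),.062),("B",(408,150),.062),("C",(212,424),.062),("D",(397,426),.062),("gauge",(316,205),.096),("punch",(312,454),.096),("endL",(130,27),.056),("endR",(470,48),.056),("lowL",(132,557),.056),("lowR",(445,557),.056)]:
    p=P(c,z); print(n,p.round(4),"die",((p-c0)@ex).round(4),((p-c0)@ey).round(4))
E
python3 meas.py
```

```text
[[ 0.4776  0.0875]
 [ 0.4735  0.028 ]
 [ 0.4691 -0.0318]
 [ 0.465  -0.0915]] [[ 0.6453  0.076 ]
 [ 0.6412  0.016 ]
 [ 0.6369 -0.0437]
 [ 0.6327 -0.104 ]] [0.1681423  0.16816876 0.16820627 0.1681459 ]
mid [[ 0.5615  0.0817]
 [ 0.5573  0.022 ]
 [ 0.553  -0.0378]
 [ 0.5489 -0.0978]]
dir [np.float64(0.07012463914986042), np.float64(0.07011213487171016)] [np.float64(0.06848525612225043), np.float64(0.07141364342594109), np.float64(0.07077164793234147), np.float64(0.07443699473206679)]
-0.0701183870107853 [ 0.55515736 -0.00795481]
A [0.5096 0.066 ] die -0.0506 0.0706
B [0.6021 0.0576] die 0.0423 0.0687
C [ 0.5114 -0.0581] die -0.0402 -0.0531
D [ 0.5948 -0.0643] die 0.0435 -0.0534
gauge [0.5533 0.033 ] die -0.0047 0.0407
punch [ 0.5488 -0.0638] die -0.0024 -0.0562
endL [0.4879 0.1162] die -0.0758 0.1192
endR [0.6376 0.107 ] die 0.0741 0.1204
lowL [ 0.471  -0.1216] die -0.076 -0.1193
lowR [ 0.6247 -0.1349] die 0.0782 -0.1218
```

```bash
cat >> h.py <<'E'
YAW=-0.0701; C0=np.array([.5552,-.0080]); EX=np.array([np.cos(YAW),np.sin(YAW)]); EY=np.array([-EX[1],EX[0]])
RD=np.array([[-EX[0],EY[0],0],[-EX[1],EY[1],0],[0,0,-1.]])
def go(x,y,z):
    """die-frame target (mm) of closed fingertip, z world mm"""
    o,R=state(); tip=o["tool_pos"]+R[:,2]*ctrl.finger_overhang; p=tip[:2]-C0
    print("t %.2f tip die x %.1f y %.1f z %.1f"%(o["t"],p@EX*1e3,p@EY*1e3,tip[2]*1e3),"F",o["contact_force"].round(1),"open %.4f"%o["opening"])
    w=np.array([*(C0+EX*x/1e3+EY*y/1e3),z/1e3])-RD[:,2]*ctrl.finger_overhang
    print("turn",cv2.Rodrigues(R.T@RD)[0].ravel().round(3),"shift",(R.T@(w-o["tool_pos"])*1e3).round(1))
E
python3 -c "
from h import *
go(-40,-14,100)"
python3 -m crank '[[0,0,-0.12,0,0,0,1],[0,0,-0.12,0,0,0,1],[0,0,-0.12,0,0,0,1],[0,0,-0.12,0,0,0,1],[0,0,-0.12,0,0,0,1],[0,0,-0.12,0,0,0,1],[0,0,-0.12,0,0,0,1]]'
python3 -c "
from h import *
go(-40,-14,100)"
```

```text
t 3.88 tip die x -59.7 y -47.0 z 231.7 F [ 0.2 -0.4  0.4] open 0.0170
turn [ 0.002  0.011 -1.566] shift [ 32.7  20.3 131.7]
t: 4.47
tool_pos: [0.4895, -0.0535, 0.4055]
tool_rot: [1.169, 2.904, -0.004]
contact_force: [0.6, -0.2, 0.1]
opening: -0.0001
t 4.47 tip die x -60.7 y -51.0 z 232.1 F [ 0.6 -0.2  0.1] open -0.0001
turn [-0.002  0.012 -0.695] shift [  7.4  41.7 132.1]
```

```bash
python3 -m crank '[[0,0,-0.116,0,0,0,1],[0,0,-0.116,0,0,0,1],[0,0,-0.116,0,0,0,1],[0,0,-0.116,0,0,0,1],[0,0,-0.116,0,0,0,1],[0,0.01,-0.116,0,0,0,1],[0,0,0,-10,18,30,1],[0,0,0,-10,18,30,1]]'
python3 -c "
from h import *
go(-40,-14,90)"
```

```text
t: 5.13
tool_pos: [0.5115, -0.0245, 0.3531]
tool_rot: [0.064, 3.125, -0.016]
contact_force: [0.2, 0.2, -1.0]
opening: -0.0001
t 5.13 tip die x -39.6 y -21.2 z 179.7 F [ 0.2  0.2 -1. ] open -0.0001
turn [-0.01   0.017  0.029] shift [-1.1  6.4 89.6]
```

```bash
python3 -m crank '[[-0.01,0.017,0.029,0,7,30,1],[0,0,0,0,0,30,1],[0,0,0,0,0,25,1],[0,0,0,0,0,0,1]]'
python3 -c "
from h import *
go(-40,-14,62)"
```

```text
t: 5.47
tool_pos: [0.5115, -0.0166, 0.2609]
tool_rot: [-0.113, -3.135, -0.003]
contact_force: [-1.3, -0.4, -1.5]
opening: -0.0001
t 5.47 tip die x -43.8 y -11.3 z 87.5 F [-1.3 -0.4 -1.5] open -0.0001
turn [ 0.002 -0.005 -0.002] shift [-3.1 -2.4 25.5]
```

```bash
python3 -m crank '[[0,-0.005,-0.002,-3,-3,12,1],[0,0,0,0,0,12,1],[0,0,0,0,0,0,1]]'
python3 -c "
from h import *
go(-40,-14,58.5); d=eyes.get_image('wrist'); cv2.imwrite('pics/w3.png',d['image'][:,:,::-1])"
```

```text
t: 5.72
tool_pos: [0.5144, -0.0209, 0.2372]
tool_rot: [0.113, 3.139, 0.003]
contact_force: [-0.7, 0.1, -1.0]
opening: -0.0001
t 5.72 tip die x -39.8 y -15.4 z 63.8 F [-0.7  0.1 -1. ] open -0.0001
turn [ 0.002  0.    -0.002] shift [0.2 1.7 5.3]
```

View pics/w3.png

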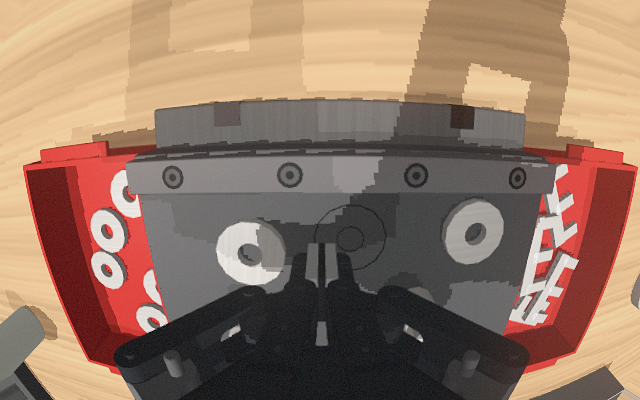

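```bash
python3 -m crank '[[0,0,0,0,0,3,1],[0,0,0,0,0,2,1],[0,0,0,0,0,0,1]]'
python3 -c "
from h import *
go(-40,-130,58.5)"
```

```text
t: 6.02
tool_pos: [0.5164, -0.0216, 0.2373]
tool_rot: [0.114, 3.131, 0.001]
contact_force: [-1.1, 0.1, -0.1]
opening: 0.0003
t 6.02 tip die x -36.3 y -16.1 z 63.9 F [-1.1  0.1 -0.1] open 0.0003
turn [ 0.001  0.008 -0.002] shift [   2.  -113.7    5.2]
```

```bash
python3 -c "
from h import *
o=ctrl.get_obs(); print(o)"
```

```text
{'t': 6.0167, 'q': array([-0.18625802, -0.03959498,  2.00100352,  0.00215921,  1.17232022,
       -1.68534495]), 'dq': array([-2.39853607e-03, -1.41833010e-02, -1.25495309e-02, -1.71459293e-03,
        4.02502339e-03,  9.66699569e-05]), 'effort': array([-3.65848280e-02, -3.07895064e+01, -3.27037346e+01,  4.37784620e-03,
       -6.05516159e-02, -1.68885513e-04]), 'tool_pos': array([ 0.5164105 , -0.02159274,  0.23725556]), 'tool_rot': array([1.13626842e-01, 3.13145779e+00, 1.24170211e-03]), 'contact_force': array([-1.07160171,  0.11904027, -0.06439942]), 'wrist_torque': array([0.01070338, 0.01443589, 0.01392401]), 'opening': 0.00026523510067964556}
```

```bash
python3 -m crank '[[0,0,0,0,0,3,1],[0,0,0,0,0,0,1]]'
python3 -c "
from h import *
go(-40,-130,58.5);print(ctrl.get_obs()['effort'].round(2),ctrl.get_obs()['wrist_torque'].round(2))"
```

```text
t: 6.18
tool_pos: [0.5171, -0.0216, 0.2359]
tool_rot: [0.113, 3.128, 0.001]
contact_force: [0.2, 0.1, -0.4]
opening: 0.0001
t 6.18 tip die x -35.1 y -16.2 z 62.5 F [ 0.2  0.1 -0.4] open 0.0001
turn [ 0.001  0.011 -0.002] shift [   2.7 -113.7    3.9]
[-6.000e-02 -3.146e+01 -3.342e+01  1.000e-02 -1.200e-01 -0.000e+00] [-0.01 -0.04  0.01]
```

```bash
python3 -m crank '[[0,0.012,-0.002,3,0,5,1],[0,0,0,0,0,3,1]]'
python3 -c "
from h import *
go(-40,-130,58.5);print(ctrl.get_obs()['effort'].round(2),ctrl.get_obs()['wrist_torque'].round(2))"
```

```text
t: 6.35
tool_pos: [0.5146, -0.0215, 0.2294]
tool_rot: [-0.11, -3.139, -0.001]
contact_force: [-10.7, 1.7, 19.7]
opening: -0.0004
t 6.35 tip die x -39.7 y -16.2 z 56.0 F [-10.7   1.7  19.7] open -0.0004
turn [ 0. -0.  0.] shift [   0.4 -113.7   -2.6]
[-5.400e-01 -2.219e+01 -2.893e+01  1.700e-01 -3.100e+00 -1.000e-02] [0.27 2.07 0.05]
```

```bash
python3 -m crank '[[0,0,0,0,0,-3,1],[0,0,0,0,0,0,1]]'
python3 -c "
from h import *
go(-40,-130,58.5)"
```

```text
t: 6.52
tool_pos: [0.5143, -0.0213, 0.2321]
tool_rot: [-0.11, -3.138, -0.001]
contact_force: [0.5, 0.0, 0.7]
opening: -0.0002
t 6.52 tip die x -40.1 y -16.1 z 58.7 F [0.5 0.  0.7] open -0.0002
turn [ 0.001 -0.002  0.   ] shift [ 2.000e-01 -1.138e+02  1.000e-01]
```

Tip at z 58.7, free, behind blank C. Begin the push.

```bash
python3 -m crank '[[0,0,0,0,-8,0,1],[0,0,0,0,-8,0,1],[0,0,0,0,-8,0,1],[0,0,0,0,-8,0,1],[0,0,0,0,-8,0,1]]'
python3 -c "
from h import *
go(-40,-130,58.5); d=eyes.get_image('wrist'); cv2.imwrite('pics/w4.png',d['image'][:,:,::-1])"
```

```text
t: 6.93
tool_pos: [0.5109, -0.0638, 0.2311]
tool_rot: [-0.106, -3.137, -0.002]
contact_force: [-0.1, -1.3, 0.6]
opening: -0.0002
t 6.93 tip die x -40.8 y -58.6 z 57.7 F [-0.1 -1.3  0.6] open -0.0002
turn [ 0.001 -0.002  0.002] shift [ -0.2 -71.2  -0.9]
```

View pics/w4.png

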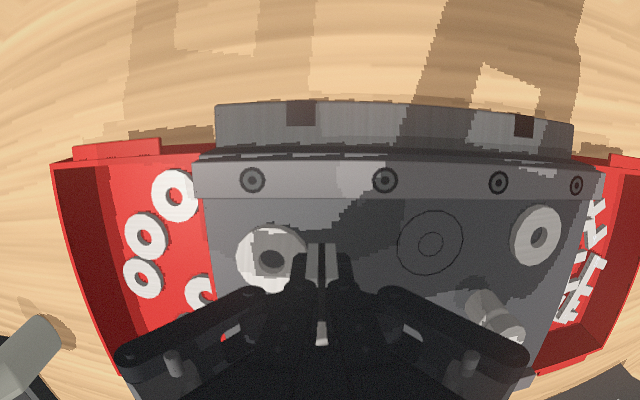

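```bash
python3 -m crank '[[0,0,0,0,-8,-1,1],[0,0,0,0,-8,0,1],[0,0,0,0,-8,0,1],[0,0,0,0,-8,0,1],[0,0,0,0,-8,-1,1]]'
python3 -c "
from h import *
go(-40,-130,58.5); d=eyes.get_image('wrist'); cv2.imwrite('pics/w5.png',d['image'][:,:,::-1])"
```

```text
t: 7.4
tool_pos: [0.5075, -0.109, 0.2328]
tool_rot: [-0.109, -3.137, -0.0]
contact_force: [-0.8, 0.6, 0.6]
opening: 0.0002
t 7.40 tip die x -41.1 y -104.0 z 59.4 F [-0.8  0.6  0.6] open 0.0002
turn [ 0.    -0.003  0.001] shift [ -0.5 -25.9   0.9]
```

View pics/w5.png

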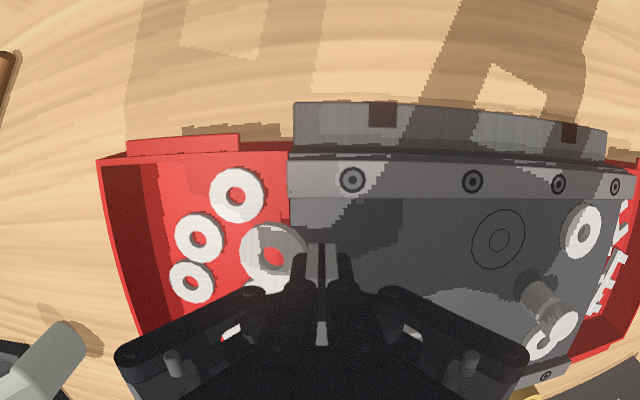

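```bash
python3 -m crank '[[0,0,0,0,-8,0,1],[0,0,0,0,-8,0,1],[0,0,0,0,-8,0,1],[0,0,0,0,-6,0,1],[0,0,0,0,0,0,1]]'
python3 -c "
from h import *
go(-40,-130,58.5); d=eyes.get_image('wrist'); cv2.imwrite('pics/w6.png',d['image'][:,:,::-1])"
```

```text
t: 7.87
tool_pos: [0.5053, -0.144, 0.2336]
tool_rot: [-0.111, -3.138, 0.003]
contact_force: [-0.1, 0.6, 0.1]
opening: -0.0001
t 7.87 tip die x -40.5 y -139.5 z 60.2 F [-0.1  0.6  0.1] open -0.0001
turn [-0.002 -0.002 -0.001] shift [-0.2  9.2  1.7]
```

View pics/w6.png

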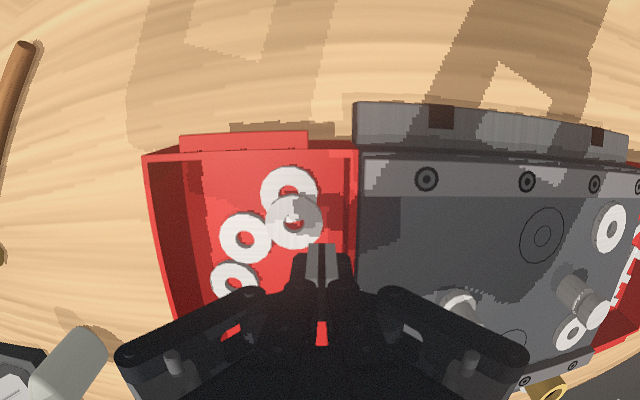

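```bash
python3 -m crank '[[0,0,0,0,0,-20,1],[0,0,0,1,20,-20,1],[0,0,0,2,38,0,1],[0,0,0,2,38,0,1],[0,0,0,2,38,0,1],[0,0,0,2,38,0,1],[0,0,0,1,38,0,1],[0,0,0,0,30,0,1]]'
python3 -c "
from h import *
go(-50,107,75)"
```

```text
t: 8.58
tool_pos: [0.5133, 0.1017, 0.2765]
tool_rot: [0.129, 3.138, 0.0]
contact_force: [0.8, -0.6, -0.1]
opening: 0.0
t 8.58 tip die x -49.3 y 106.5 z 103.1 F [ 0.8 -0.6 -0.1] open 0.0000
turn [ 0.     0.001 -0.012] shift [ 0.5  0.5 28.1]
```

```bash
python3 -m crank '[[0,0,-0.012,0,0,14,1],[0,0,0,0,0,14,1],[0,0,0,0,0,0,1]]'
python3 -c "
from h import *
go(-50,107,58.5); d=eyes.get_image('wrist'); cv2.imwrite('pics/w7.png',d['image'][:,:,::-1])"
```

```text
t: 8.83
tool_pos: [0.513, 0.1097, 0.2494]
tool_rot: [0.091, 3.136, 0.005]
contact_force: [-0.8, -0.2, -0.3]
opening: 0.0001
t 8.83 tip die x -49.6 y 115.0 z 76.0 F [-0.8 -0.2 -0.3] open 0.0001
turn [0.003 0.004 0.012] shift [-0.1 -7.5 17.5]
```

View pics/w7.png

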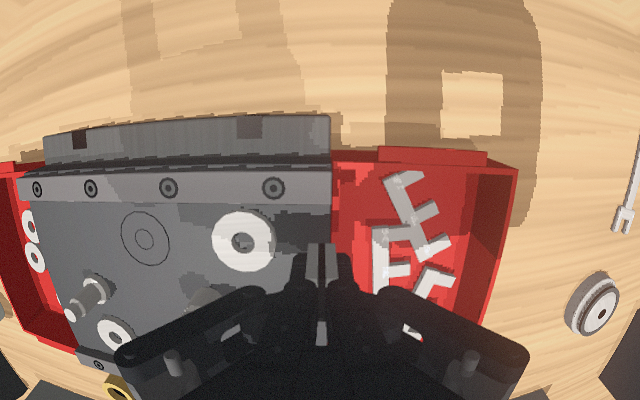

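```bash
python3 -m crank '[[0.003,0.004,0.012,0,-6,9,1],[0,0,0,0,-1,8,1],[0,0,0,0,0,0,1]]'
python3 -c "
from h import *
go(-50,107,58.5)"
```

```text
t: 9.13
tool_pos: [0.5136, 0.1014, 0.234]
tool_rot: [0.114, 3.136, 0.0]
contact_force: [-0.1, -0.8, 0.3]
opening: -0.0
t 9.13 tip die x -48.5 y 106.2 z 60.6 F [-0.1 -0.8  0.3] open -0.0000
turn [ 0.     0.004 -0.002] shift [0.9 0.8 2.1]
```

```bash
python3 -m crank '[[0,0.004,-0.002,2,0,4,1],[0,0,0,0,-6,0,1],[0,0,0,0,-10,0,1],[0,0,0,0,-10,0,1],[0,0,0,0,-10,0,1],[0,0,0,0,-10,0,1]]'
python3 -c "
from h import *
go(-50,-138,58.5); d=eyes.get_image('wrist'); cv2.imwrite('pics/w8.png',d['image'][:,:,::-1])"
```

```text
t: 9.63
tool_pos: [0.5084, 0.0509, 0.2306]
tool_rot: [0.112, 3.139, 0.001]
contact_force: [-0.3, 0.3, -0.1]
opening: -0.0001
t 9.63 tip die x -50.6 y 55.6 z 57.2 F [-0.3  0.3 -0.1] open -0.0001
turn [ 0.     0.001 -0.001] shift [  -1.  -193.5   -1.4]
```

View pics/w8.png

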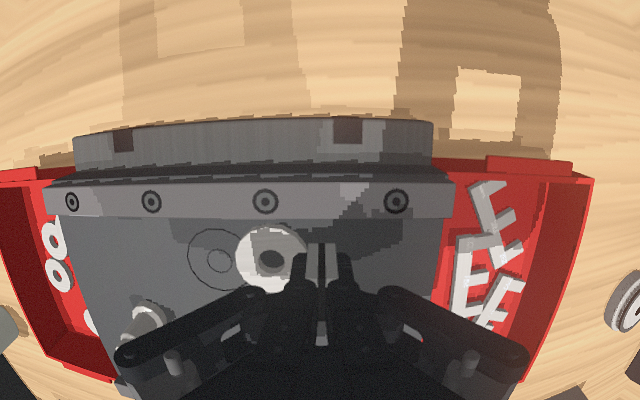

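```bash
python3 -m crank '[[0,0,0,0,-10,-2,1],[0,0,0,0,-10,0,1],[0,0,0,0,-10,0,1],[0,0,0,0,-10,0,1],[0,0,0,0,-10,0,1],[0,0,0,0,-10,0,1],[0,0,0,0,-10,0,1]]'
python3 -c "
from h import *
go(-50,-138,58.5); d=eyes.get_image('wrist'); cv2.imwrite('pics/w9.png',d['image'][:,:,::-1])"
```

```text
t: 10.27
tool_pos: [0.5026, -0.0278, 0.2333]
tool_rot: [0.115, 3.137, -0.001]
contact_force: [-1.3, 0.0, 0.4]
opening: 0.0002
t 10.27 tip die x -50.7 y -23.5 z 59.9 F [-1.3  0.   0.4] open 0.0002
turn [-0.001  0.002 -0.003] shift [  -1.4 -114.6    1.5]
```

View pics/w9.png

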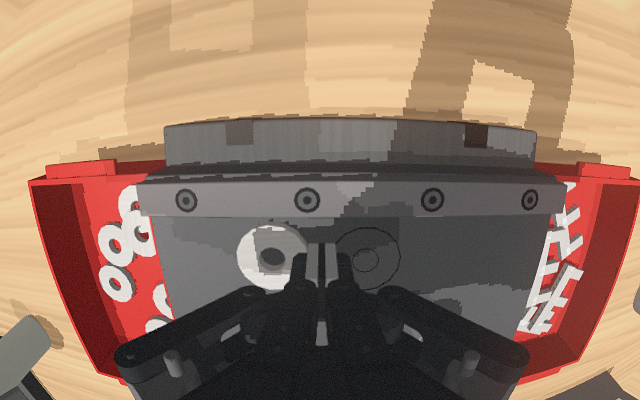

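```bash
python3 -m crank '[[0,0,0,0,-10,2,1],[0,0,0,0,-10,0,1],[0,0,0,0,-10,0,1],[0,0,0,0,-10,0,1],[0,0,0,0,-10,0,1],[0,0,0,0,-10,0,1],[0,0,0,0,-8,0,1]]'
python3 -c "
from h import *
go(-50,-138,58.5)"
```

```text
t: 10.9
tool_pos: [0.497, -0.1033, 0.2312]
tool_rot: [0.115, 3.138, -0.002]
contact_force: [0.1, 0.3, -0.2]
opening: 0.0003
t 10.90 tip die x -51.0 y -99.4 z 57.8 F [ 0.1  0.3 -0.2] open 0.0003
turn [-0.001  0.002 -0.003] shift [ -1.5 -38.8  -0.7]
```

```bash
python3 -m crank '[[0,0,0,0,-9,-1,1],[0,0,0,0,-9,0,1],[0,0,0,0,-9,0,1],[0,0,0,0,-9,0,1],[0,0,0,0,0,0,1]]'
python3 -c "
from h import *
go(-50,-138,58.5); d=eyes.get_image('wrist'); cv2.imwrite('pics/w10.png',d['image'][:,:,::-1])"
```

```text
t: 11.32
tool_pos: [0.4939, -0.1449, 0.2325]
tool_rot: [0.118, 3.137, -0.004]
contact_force: [0.4, -0.2, 0.1]
opening: -0.0
t 11.32 tip die x -51.1 y -141.3 z 59.1 F [ 0.4 -0.2  0.1] open -0.0000
turn [-0.002  0.002 -0.005] shift [-1.5  2.9  0.6]
```

View pics/w10.png

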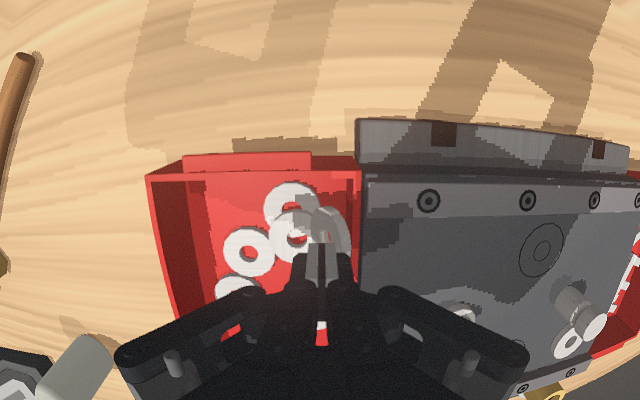

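```bash
python3 -m crank '[[0,0,0,0,0,0,1],[0,0,0,0,0,-20,1],[0,0,0,0,0,-20,1],[0,0,0,0,0,-20,1]]'
python3 -c "
from h import *
go(-50,-138,58.5); d=eyes.get_image('wrist'); cv2.imwrite('pics/w11.png',cv2.resize(d['image'][120:320,100:420,::-1],None,fx=2.4,fy=2.4))"
```

```text
t: 11.7
tool_pos: [0.4916, -0.1427, 0.2876]
tool_rot: [-0.117, -3.129, -0.007]
contact_force: [0.7, -0.9, 0.3]
opening: -0.0
t 11.70 tip die x -55.9 y -138.1 z 114.2 F [ 0.7 -0.9  0.3] open -0.0000
turn [ 0.004 -0.011 -0.004] shift [-4.6  0.6 55.6]
```

View pics/w11.png

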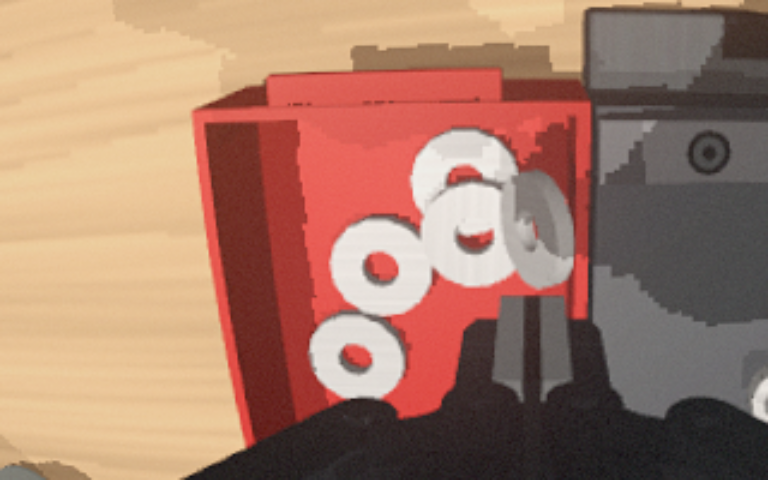

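```bash
python3 -m crank '[[0,-0.011,0,0,38,0,1],[0,0,0,0,38,0,1],[0,0,0,-8,36,0,1],[0,0,0,-30,10,0,1],[0,0,0,-36,0,0,1],[0,0,0,-24,0,0,1],[0,0,0,0,0,0,1]]'
python3 -c "
from h import *
go(43.5,-14,80)"
```

```text
t: 12.33
tool_pos: [0.6035, -0.0211, 0.2964]
tool_rot: [0.113, 3.122, -0.001]
contact_force: [0.2, -0.4, -0.7]
opening: 0.0
t 12.33 tip die x 52.1 y -9.7 z 123.0 F [ 0.2 -0.4 -0.7] open 0.0000
turn [-0.     0.017 -0.002] shift [ 6.3 -4.4 42.9]
```

```bash
python3 -m crank '[[0,0.016,0,6,-4,20,1],[0,0,0,0,0,20,1],[0,0,0,0,0,0,1]]'
python3 -c "
from h import *
go(43.5,-14,58.5)"
```

```text
t: 12.58
tool_pos: [0.5971, -0.0235, 0.2535]
tool_rot: [-0.109, -3.14, -0.0]
contact_force: [-1.6, 0.0, -2.2]
opening: 0.0002
t 12.58 tip die x 42.9 y -12.6 z 80.1 F [-1.6  0.  -2.2] open 0.0002
turn [ 0.    -0.     0.001] shift [-0.6 -1.4 21.6]
```

```bash
python3 -m crank '[[0,0,0,-1,-1,11,1],[0,0,0,0,0,10,1],[0,0,0,0,0,0,1]]'
python3 -c "
from h import *
go(43.5,-138,58.5); d=eyes.get_image('wrist'); cv2.imwrite('pics/w12.png',d['image'][:,:,::-1])"
```

```text
t: 12.83
tool_pos: [0.5958, -0.0249, 0.2297]
tool_rot: [-0.11, -3.137, -0.0]
contact_force: [1.1, -0.8, 0.3]
opening: -0.0
t 12.83 tip die x 41.2 y -14.0 z 56.3 F [ 1.1 -0.8  0.3] open -0.0000
turn [ 0.    -0.003  0.   ] shift [  -1.8 -124.    -2.2]
```

View pics/w12.png

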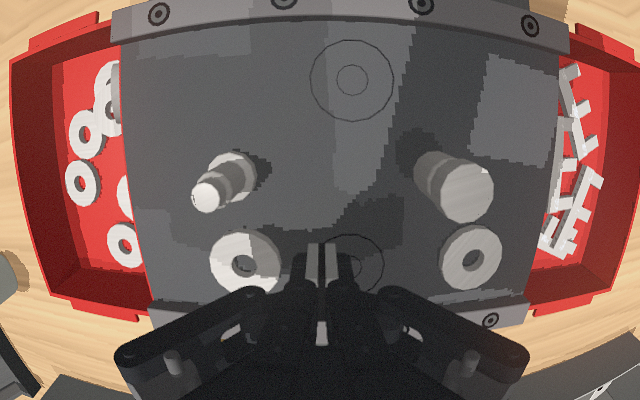

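```bash
python3 -m crank '[[0,0,0,-2,0,-3,1],[0,0,0,0,-4,0,1],[0,0,0,0,-8,0,1],[0,0,0,0,-8,0,1],[0,0,0,0,-8,0,1],[0,0,0,0,-8,0,1]]'
python3 -c "
from h import *
go(43.5,-138,58.5); d=eyes.get_image('wrist'); cv2.imwrite('pics/w13.png',d['image'][:,:,::-1])"
```

```text
t: 13.38
tool_pos: [0.5954, -0.0634, 0.2357]
tool_rot: [-0.107, -3.139, 0.001]
contact_force: [0.4, -0.2, -0.2]
opening: 0.0001
t 13.38 tip die x 43.8 y -52.5 z 62.3 F [ 0.4 -0.2 -0.2] open 0.0001
turn [-0.    -0.001  0.002] shift [  0.6 -85.6   3.8]
```

View pics/w13.png

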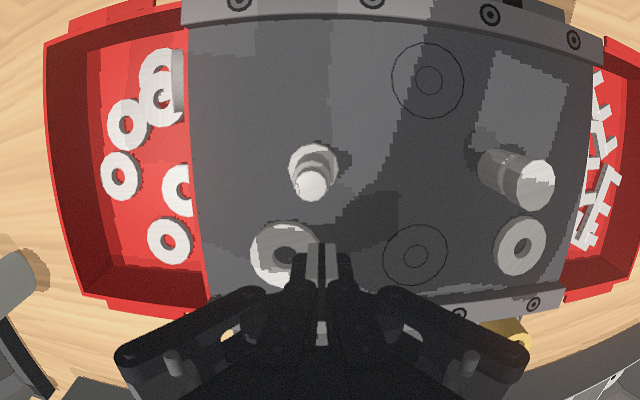

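```bash
python3 -m crank '[[0,0,0,0,0,-8,1],[0,0,0,0,15,0,1],[0,0,0,0,15,0,1],[0,0,0,0,0,0,1]]'
python3 -c "
from h import *
go(43.5,-138,58.5)"
```

```text
t: 13.77
tool_pos: [0.5977, -0.0356, 0.2456]
tool_rot: [0.117, 3.139, -0.001]
contact_force: [-0.5, -0.1, 0.3]
opening: 0.0
t 13.77 tip die x 44.5 y -24.7 z 72.2 F [-0.5 -0.1  0.3] open 0.0000
turn [-0.001  0.001 -0.004] shift [   0.4 -113.5   13.8]
```

```bash
python3 -m crank '[[0,0,-0.004,0,0,10,1],[0,0,0,0,0,3,1],[0,0,0,0,0,0,1],[0,0,0,0,0,0,1]]'
python3 -c "
from h import *
go(43.5,-138,58.5); d=eyes.get_image('wrist'); cv2.imwrite('pics/w14.png',d['image'][:,:,::-1])"
```

```text
t: 14.1
tool_pos: [0.5977, -0.0343, 0.2313]
tool_rot: [0.105, 3.139, -0.002]
contact_force: [1.1, -0.0, 0.4]
opening: -0.0001
t 14.10 tip die x 44.3 y -23.4 z 57.9 F [ 1.1 -0.   0.4] open -0.0001
turn [-0.001  0.001  0.003] shift [   1.  -114.8   -0.4]
```

View pics/w14.png

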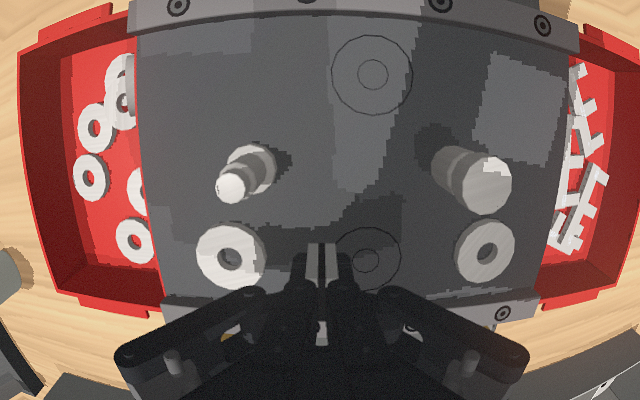

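```bash
python3 -m crank '[[0,0,0,0,-8,0,1],[0,0,0,0,-8,0,1],[0,0,0,0,-8,0,1],[0,0,0,0,-8,0,1]]'
python3 -c "
from h import *
go(43.5,-138,58.5)"
```

```text
t: 14.48
tool_pos: [0.5952, -0.0686, 0.2312]
tool_rot: [0.104, 3.14, -0.002]
contact_force: [0.9, -0.4, -0.1]
opening: 0.0002
t 14.48 tip die x 44.2 y -57.8 z 57.8 F [ 0.9 -0.4 -0.1] open 0.0002
turn [-0.001  0.     0.004] shift [  1.  -80.4  -0.6]
```

```bash
python3 -m crank '[[0,0,0.004,0,-8,0,1],[0,0,0,0,-8,0,1],[0,0,0,0,-8,0,1],[0,0,0,0,-8,0,1],[0,0,0,0,-8,0,1]]'
python3 -c "
from h import *
go(43.5,-138,58.5); d=eyes.get_image('wrist'); cv2.imwrite('pics/w15.png',d['image'][:,:,::-1])"
```

```text
t: 14.9
tool_pos: [0.592, -0.1145, 0.2318]
tool_rot: [0.115, 3.138, -0.002]
contact_force: [1.0, -0.4, -0.1]
opening: -0.0002
t 14.90 tip die x 44.3 y -103.9 z 58.4 F [ 1.  -0.4 -0.1] open -0.0002
turn [-0.001  0.001 -0.003] shift [  0.5 -34.3  -0.1]
```

View pics/w15.png

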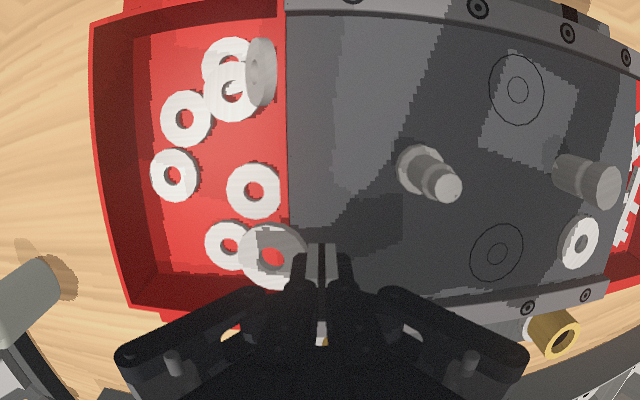

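```bash
python3 -m crank '[[0,0,0,0,-12,0,1],[0,0,0,0,-12,0,1],[0,0,0,0,-12,0,1],[0,0,0,0,-2,0,1],[0,0,0,0,0,-3,1]]'
python3 -c "
from h import *
go(43.5,-138,58.5); d=eyes.get_image('wrist'); cv2.imwrite('pics/w16.png',d['image'][:,:,::-1])"
```

```text
t: 15.37
tool_pos: [0.5884, -0.1588, 0.2345]
tool_rot: [0.118, 3.139, -0.004]
contact_force: [-1.1, -0.8, -0.4]
opening: 0.0001
t 15.37 tip die x 43.8 y -148.5 z 61.1 F [-1.1 -0.8 -0.4] open 0.0001
turn [-0.003  0.    -0.005] shift [ 0.3 10.1  2.6]
```

View pics/w16.png

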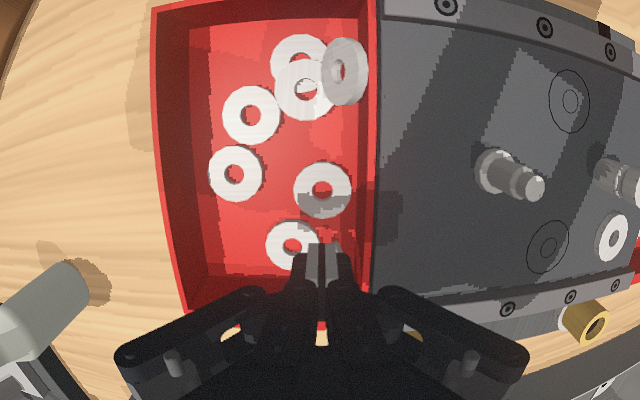

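```bash
python3 -m crank '[[0,0,0,0,0,-22,1],[0,0,0,0,20,-20,1],[0,0,0,0,38,0,1],[0,0,0,0,38,0,1],[0,0,0,0,38,0,1]]'
python3 -c "
from h import *
go(42.5,105,80); d=eyes.get_image('wrist'); cv2.imwrite('pics/w17.png',d['image'][:,:,::-1])"
```

```text
t: 15.83
tool_pos: [0.5996, -0.0265, 0.2807]
tool_rot: [0.134, 3.134, -0.006]
contact_force: [1.8, -0.5, 0.3]
opening: 0.0001
t 15.83 tip die x 46.4 y -16.0 z 107.3 F [ 1.8 -0.5  0.3] open 0.0001
turn [-0.004  0.005 -0.016] shift [  5.1 120.3  26.8]
```

View pics/w17.png

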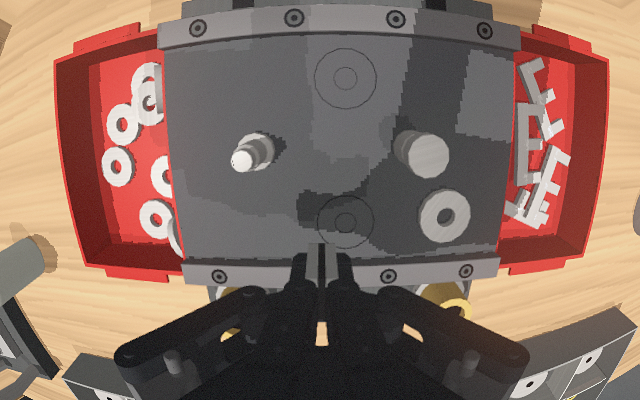

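```bash
python3 -m crank '[[0,0.005,-0.016,4,38,0,1],[0,0,0,0,38,0,1],[0,0,0,0,30,0,1],[0,0,0,0,8,0,1],[0,0,0,0,0,0,1]]'
python3 -c "
from h import *
go(42.5,106,80)"
```

```text
t: 16.3
tool_pos: [0.6029, 0.0993, 0.2823]
tool_rot: [0.088, 3.139, 0.003]
contact_force: [-0.1, -1.3, -0.5]
opening: 0.0001
t 16.30 tip die x 40.3 y 110.7 z 108.9 F [-0.1 -1.3 -0.5] open 0.0001
turn [0.002 0.001 0.014] shift [-2.3 -4.4 28.9]
```

```bash
python3 -m crank '[[0.002,0.001,0.012,-2,-4,18,1],[0,0,0,0,0,18,1],[0,0,0,0,0,8,1],[0,0,0,0,0,0,1]]'
python3 -c "
from h import *
go(42.5,106,58.5); d=eyes.get_image('wrist'); cv2.imwrite('pics/w18.png',d['image'][:,:,::-1])"
```

```text
t: 16.63
tool_pos: [0.6055, 0.0937, 0.239]
tool_rot: [0.104, 3.136, -0.002]
contact_force: [-0.8, -0.7, -0.4]
opening: -0.0001
t 16.63 tip die x 43.8 y 104.8 z 65.6 F [-0.8 -0.7 -0.4] open -0.0001
turn [-0.001  0.004  0.004] shift [0.6 1.  7.1]
```

View pics/w18.png

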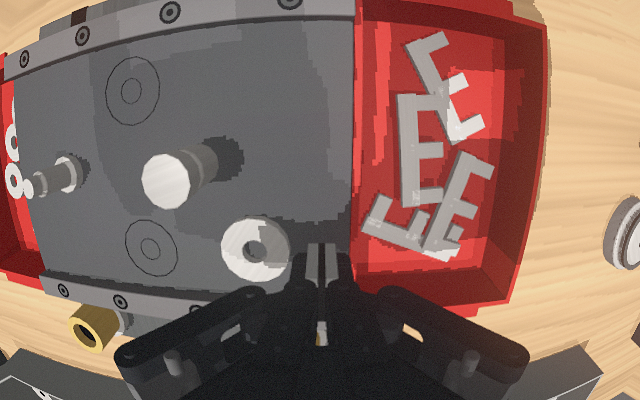

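```bash
python3 -m crank '[[0,0.004,0.004,1,1,5,1],[0,0,0,0,0,3,1],[0,0,0,0,0,0,1],[0,0,0,0,0,0,1]]'
python3 -c "
from h import *
go(42.5,106,58.5)"
```

```text
t: 17.02
tool_pos: [0.6057, 0.0929, 0.2334]
tool_rot: [0.115, 3.136, -0.002]
contact_force: [0.5, 0.8, 0.2]
opening: 0.0001
t 17.02 tip die x 43.9 y 104.0 z 60.0 F [0.5 0.8 0.2] open 0.0001
turn [-0.001  0.004 -0.003] shift [0.8 1.8 1.5]
```

```bash
python3 -m crank '[[0,0,0,0,0,4,1],[0,0,0,0,0,0,1]]'
python3 -c "
from h import *
go(42.5,106,58.5)"
```

```text
t: 17.18
tool_pos: [0.6061, 0.0927, 0.2302]
tool_rot: [0.115, 3.134, -0.002]
contact_force: [-0.7, -0.1, 0.2]
opening: 0.0002
t 17.18 tip die x 44.7 y 103.9 z 56.8 F [-0.7 -0.1  0.2] open 0.0002
turn [-0.001  0.006 -0.003] shift [ 1.2  1.9 -1.7]
```

```bash
python3 -m crank '[[0,0.005,0,1,-6,-1,1],[0,0,0,0,-8,0,1],[0,0,0,0,-8,0,1],[0,0,0,0,-8,0,1],[0,0,0,0,-8,0,1]]'
python3 -c "
from h import *
go(42.5,-138,58.5); d=eyes.get_image('wrist'); cv2.imwrite('pics/w19.png',d['image'][:,:,::-1])"
```

```text
t: 17.6
tool_pos: [0.6022, 0.0528, 0.2321]
tool_rot: [0.112, 3.138, -0.001]
contact_force: [-0.2, 0.9, -0.4]
opening: 0.0002
t 17.60 tip die x 42.8 y 63.8 z 58.7 F [-0.2  0.9 -0.4] open 0.0002
turn [-0.001  0.001 -0.001] shift [-1.000e-01 -2.019e+02  3.000e-01]
```

View pics/w19.png

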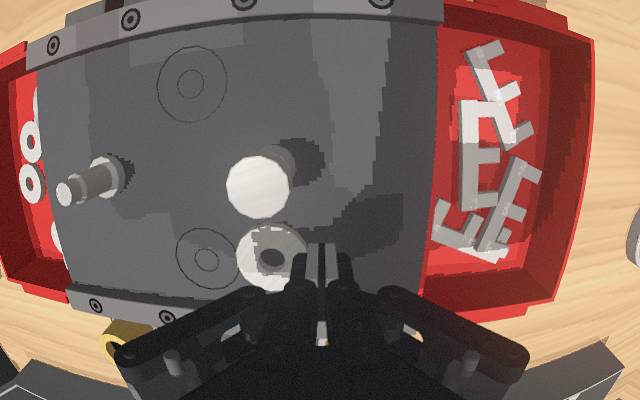

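Good contact, gauge clear. Continue.

```bash
python3 -m crank '[[0,0,0,0,-10,0,1],[0,0,0,0,-10,0,1],[0,0,0,0,-10,0,1],[0,0,0,0,-10,0,1],[0,0,0,0,-10,0,1],[0,0,0,0,-10,0,1]]'
python3 -c "
from h import *
go(42.5,-138,58.5)"
```

```text
t: 18.15
tool_pos: [0.5972, -0.0144, 0.2322]
tool_rot: [0.114, 3.138, -0.002]
contact_force: [0.1, -0.6, 0.1]
opening: -0.0003
t 18.15 tip die x 42.6 y -3.7 z 58.8 F [ 0.1 -0.6  0.1] open -0.0003
turn [-0.002  0.001 -0.002] shift [  -0.5 -134.5    0.5]
```

```bash
python3 -m crank '[[0,0,0,0,-10,0,1],[0,0,0,0,-10,0,1],[0,0,0,0,-10,0,1],[0,0,0,0,-10,0,1],[0,0,0,0,-10,0,1],[0,0,0,0,-10,0,1]]'
python3 -c "
from h import *
go(42.5,-138,58.5); d=eyes.get_image('wrist'); cv2.imwrite('pics/w20.png',d['image'][:,:,::-1])"
```

```text
t: 18.65
tool_pos: [0.5921, -0.0813, 0.2322]
tool_rot: [0.115, 3.138, -0.002]
contact_force: [0.9, -0.3, -0.1]
opening: -0.0002
t 18.65 tip die x 42.1 y -70.8 z 58.8 F [ 0.9 -0.3 -0.1] open -0.0002
turn [-0.002  0.001 -0.003] shift [ -0.8 -67.4   0.5]
```

View pics/w20.png

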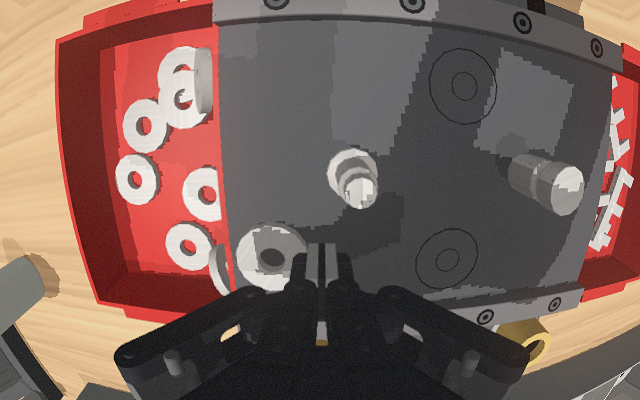

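```bash
python3 -m crank '[[0,0,0,0,-13,0,1],[0,0,0,0,-18,0,1],[0,0,0,0,-22,0,1],[0,0,0,0,-20,0,1],[0,0,0,0,0,-6,1],[0,0,0,0,0,-20,1]]'
python3 -c "
from h import *
go(42.5,-138,58.5); d=eyes.get_image('wrist'); cv2.imwrite('pics/w21.png',d['image'][:,:,::-1])"
```

```text
t: 19.2
tool_pos: [0.5845, -0.1597, 0.2546]
tool_rot: [-0.118, -3.133, -0.002]
contact_force: [-0.7, 0.9, -1.1]
opening: 0.0001
t 19.20 tip die x 38.8 y -149.2 z 81.2 F [-0.7  0.9 -1.1] open 0.0001
turn [ 0.001 -0.006 -0.005] shift [-2.7 11.3 22.7]
```

View pics/w21.png

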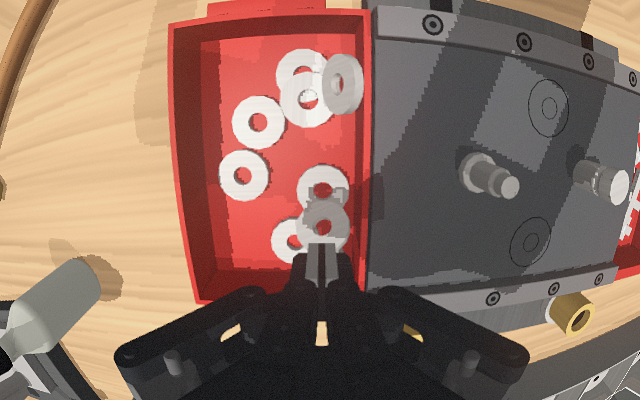

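```bash
python3 -m crank '[[0,0,0,0,0,-35,1],[0,0,0,0,0,-38,1],[0,0,0,-10,-5,-38,1],[0,0,0,-35,-10,0,1],[0,0,0,-20,-10,0,1],[0,0,0,0,0,0,1]]'
python3 -c "
from h import *
go(42.5,-138,58.5); o,R=state(); d=eyes.get_image('wrist'); cv2.imwrite('pics/w22.png',d['image'][:,:,::-1]); np.savez('w22.npz',o=o['tool_pos'],R=R,**d)
d=eyes.get_image('scene'); cv2.imwrite('pics/s22.png',cv2.resize(d['image'][150:270,220:400,::-1],None,fx=4,fy=4,interpolation=cv2.INTER_CUBIC))
d=eyes.get_image('top'); cv2.imwrite('pics/t22.png',d['image'][:,:,::-1])"
```

```text
t: 19.75
tool_pos: [0.6512, -0.187, 0.3818]
tool_rot: [0.112, 3.129, -0.005]
contact_force: [-0.1, 0.5, 0.1]
opening: -0.0001
t 19.75 tip die x 110.3 y -172.3 z 208.4 F [-0.1  0.5  0.1] open -0.0001
turn [-0.003  0.011 -0.001] shift [ 67.5  34.2 149.1]
```

View pics/w22.png

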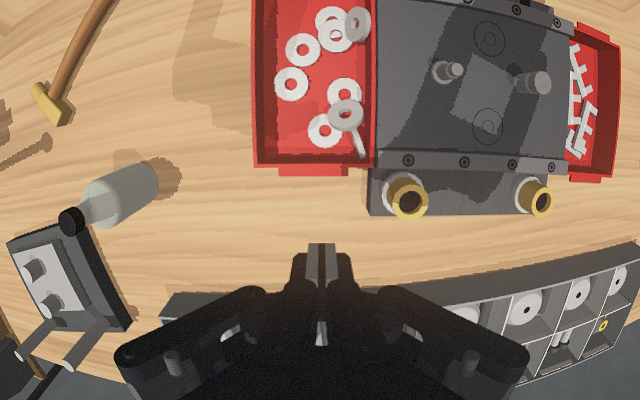

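View pics/s22.png

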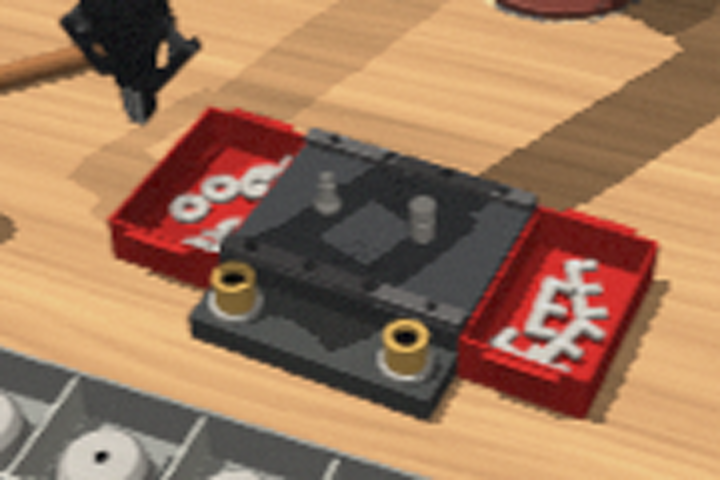

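View pics/t22.png

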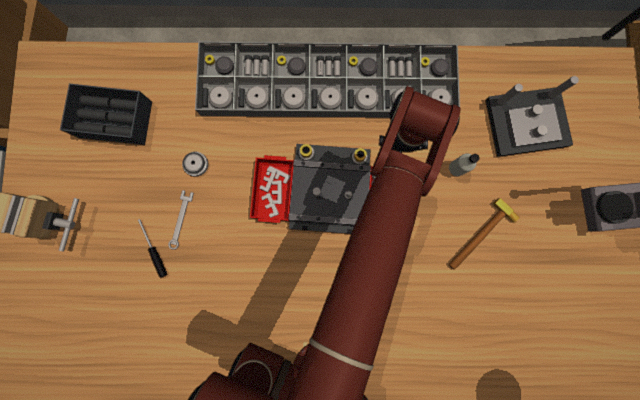

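```bash
python3 -m crank '[[0,0,0,35,0,0,1],[0,0,0,38,10,0,1],[0,0,0,30,10,0,1],[0,0,0,0,0,0,1],[0,0,0,0,0,0,1]]'
python3 -c "
from h import *
go(42.5,-138,58.5); o,R=state(); d=eyes.get_image('wrist'); np.savez('w23.npz',o=o['tool_pos'],R=R,**d)
a=np.load('w22.npz')['image'][0:180,220:400,::-1]; b=d['image'][60:240,230:410,::-1]
cv2.imwrite('pics/w23.png',d['image'][:,:,::-1])
cv2.imwrite('pics/w22z.png',cv2.resize(a,None,fx=3.3,fy=3.3,interpolation=cv2.INTER_CUBIC))"
```

```text
t: 20.32
tool_pos: [0.5391, -0.1535, 0.3662]
tool_rot: [-0.107, -3.126, -0.011]
contact_force: [0.5, 0.2, -0.9]
opening: 0.0001
t 20.32 tip die x -8.3 y -145.1 z 192.9 F [ 0.5  0.2 -0.9] open 0.0001
turn [ 0.007 -0.014  0.002] shift [-50.3   7.3 133.7]
```

View pics/w22z.png

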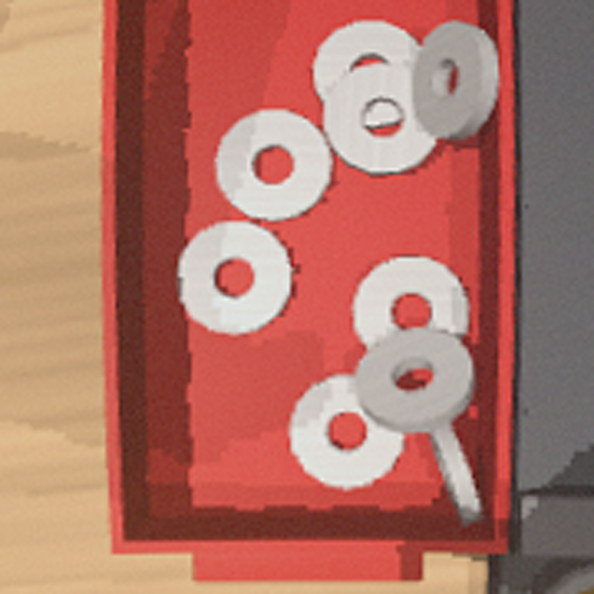

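View pics/w23.png

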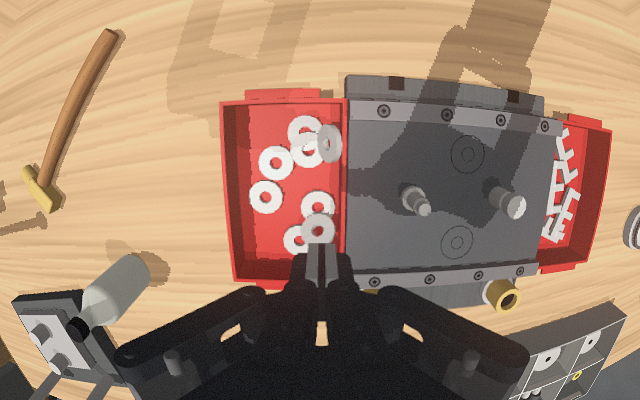

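```bash
python3 -c "
from h import *
b=np.load('w23.npz')['image'][90:270,210:390,::-1]
cv2.imwrite('pics/w23z.png',cv2.resize(b,None,fx=3.3,fy=3.3,interpolation=cv2.INTER_CUBIC))"
```

```text
(no output)
```

View pics/w23z.png

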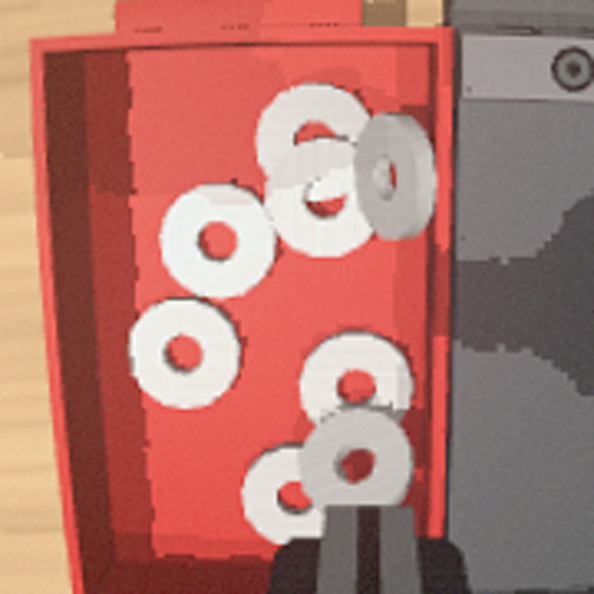

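```bash
python3 -c "
from h import *
W=[dict(np.load(f)) for f in ('w22.npz','w23.npz')]
pr={'A':[(443,77),(385,178)],'B':[(412,374),(357,464)],'C':[(382,117),(327,193)],'old1':[(274,164),(217,240)],'old2':[(234,277),(183,351)]}
for n,(a,b) in pr.items():
    rays=[]
    for w,c,off in ((W[0],a,(220,0)),(W[1],b,(210,90))):
        v,p=wray(w,(c[0]/3.3+off[0],c[1]/3.3+off[1])); rays.append((w['R']@v,w['R']@p+w['o']))
    (v1,p1),(v2,p2)=rays
    A=np.c_[v1,-v2]; s=np.linalg.lstsq(A,p2-p1,rcond=None)[0]; q1=p1+s[0]*v1;q2=p2+s[1]*v2; m=(q1+q2)/2; e=m[:2]-C0
    print(n,'z %.1f mm gap %.1f die x %.1f y %.1f'%(m[2]*1e3,np.linalg.norm(q1-q2)*1e3,e@EX*1e3,e@EY*1e3))
d=W[1]"

```

```text
A z 37.2 mm gap 0.9 die x -51.1 y -139.1
B z 26.7 mm gap 1.1 die x 42.5 y -147.6
C z 11.1 mm gap 0.4 die x -43.6 y -156.6
old1 z 8.5 mm gap 0.6 die x -28.1 y -192.3
old2 z 6.6 mm gap 0.3 die x 9.9 y -205.7
```

```bash
python3 -m crank '[[0,0,0,0,0,-30,1],[0,0,0,30,0,-20,1],[0,0,0,38,0,0,1],[0,0,0,38,0,0,1],[0,0,0,38,0,0,1],[0,0,0,0,0,0,1]]'
python3 - <<'E'
from h import *
o,R=state(); d=eyes.get_image('wrist'); cv2.imwrite('pics/w24.png',d['image'][:,:,::-1])
for n in ("wrist","top"):
    if n=="top": d=eyes.get_image("top"); cv2.imwrite('pics/t24.png',d['image'][:,:,::-1])
    for q in ["blank1","gauge","punch","mallet","oil","round_die","spanner","driver"]: print(n,q,[(np.round(r["centre"],3).tolist(),round(r["confidence"],2)) for r in spotter.mark_of(q,d)][:9])
E
```

```text
t: 20.87
tool_pos: [0.3939, -0.1431, 0.4187]
tool_rot: [-0.1, -3.121, -0.013]
contact_force: [0.4, 0.9, -1.2]
opening: -0.0004
wrist blank1 [([0.553, -0.011, 0.002], 0.64), ([0.614, -0.148, 0.026], 0.52), ([0.504, -0.162, 0.016], 0.38)]
wrist gauge [([0.553, 0.037, 0.052], 0.56)]
wrist punch [([0.426, -0.488, 0.002], 0.63)]
wrist mallet [([0.424, -0.488, 0.003], 0.97)]
wrist oil [([0.647, -0.423, -0.003], 0.48)]
wrist round_die [([0.648, 0.426, -0.001], 0.97)]
wrist spanner [([0.47, 0.467, 0.002], 0.96)]
wrist driver []
top blank1 [([0.5, -0.161, 0.016], 0.63), ([0.492, -0.138, 0.03], 0.63), ([0.614, -0.138, 0.022], 0.43), ([0.588, -0.16, 0.023], 0.43)]
top gauge [([0.553, 0.032, 0.055], 0.51), ([0.543, -0.192, 0.001], 0.33), ([0.587, -0.159, 0.022], 0.2)]
top punch [([0.552, -0.066, 0.052], 0.36)]
top mallet [([0.425, -0.484, -0.0], 0.6)]
top oil [([0.645, -0.426, -0.002], 0.71)]
top round_die [([0.654, 0.429, 0.001], 0.8)]
top spanner [([0.466, 0.474, -0.0], 0.9)]
top driver [([0.385, 0.555, -0.004], 0.86), ([0.552, -0.065, 0.054], 0.46)]
```

View pics/w24.png

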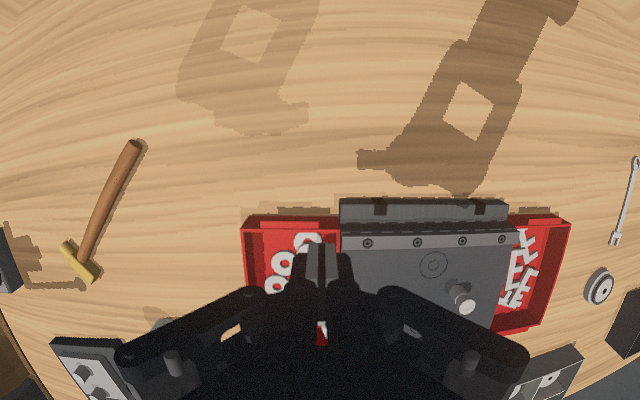

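View pics/t24.png

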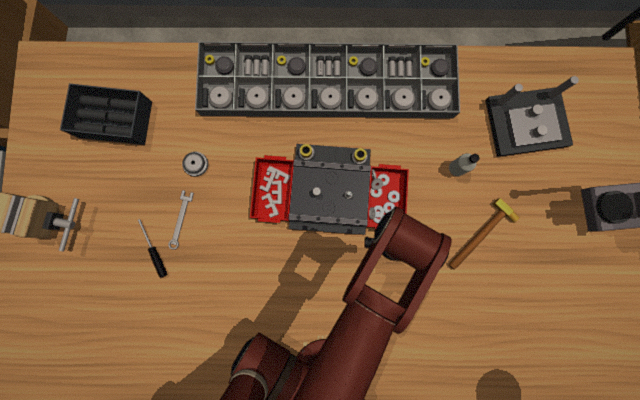

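```bash
python3 -c "
from station import ctrl
print(ctrl.finish_job())"
```

```text
the job is handed in; nothing more can be done
None
```

All four ring blanks were swept with the closed fingertips along the die face and off its end into the parts bin, the one with the ring blanks. I handed the job in at about 21 s. No verdict was reported.

**Blanks:** the last spotter reading, from the top camera, put the origins of the four blanks at z of about 16, 22, 23 and 30 mm, against the 45 mm limit. Two lie nearly flat or tilted and two lean on edge near the die-side wall. My own triangulation put the visible face of the highest leaning blank at 37 mm. That is above the spotter's 30 mm for it, but still under the limit. Pictures about half a second apart agreed, so the blanks looked to be at rest.

**Gauge and punch:** both were still standing. The gauge read within about 4 mm of its starting place, which is about the spotter's accuracy. The last top-camera reading of the punch was within about 4 mm of its place. The wrist-camera reading called the mallet a "punch", so I discarded it.

**Bystanders:**
- The round die and oil bottle read within about 5 mm of where they started.
- The mallet, spanner and driver had no starting measurement to compare against. They look unmoved in the top pictures.
- The arm did not go near any of them.

**What went wrong:** on the third blank the fingertips crept up to z of about 62 mm and rode onto the blank's top edge. I backed off, lowered the fingers and pushed again normally. The blank was not lifted.

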